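# Gauge the bite pad of a beech teether

### The job

Swing the beech teether's handle round its peg until it rests fully against the bent steel bracket and leave it there. Then take the green spring gauge out of its stand, bring it over upright and press its tip lightly on the blue dot of the teether's mustard bite pad, so that the plunger goes in about halfway and never hits its stop hard. Finish still holding the gauge like that, upright on the dot, and leave the cup, the jar and the keys rattle where they are.

Things in the scene. Friction and masses are not known exactly. Their poses are not given: they have to be found in the camera images.
- jig: Fixed drilled pine board, 200 x 200 x 16 mm, origin under its centre. In its frame a peg (20 mm diameter) stands at x 55, y 55 mm; a bent steel L bracket has its upright leg (3 mm thick, top 46 mm above the table) at x 67 to 70, y -70 to -40 mm, its sole running on in +x. Yaw within 0.4 rad; jig and gauge stand may swap sides.
- peg (a point): Centre of the top of the jig's peg, 66 mm above the table: the vertical axis about which the teether swings.
- teether (a joint): Swing of the teether about the peg, rad. 0 = handle against the bracket (along the jig's -y, hard stop); grows clockwise seen from above (1.57: along the jig's -x). Starts 0.7 to 1.4; stays where left (friction 0.05 N m). Ring 54 mm across round the peg; handle 24 mm wide, 20 to 42 mm above the table, end 125 mm from the peg axis. At 0 the bracket leg is beside it 95 to 125 mm from the axis.
- handle (a point): Middle of the teether's handle, 62 mm from the peg axis, 31 mm above the table: a good place to pinch it across its 24 mm width. Moves with the handle.
- dot (a point): Centre of the blue dot (12 mm diameter) on top of the round mustard bite pad (21 mm diameter, 2 mm high) near the free end of the handle, 108 mm from the peg axis, 44 mm above the table. Moves with the handle.
- stand: Fixed dark wooden gauge stand, 70 x 70 x 60 mm high, with a 24 mm through hole in the middle of its top; origin at the centre of its underside.
- gauge: Loose spring gauge, 145 g, hung upright in the stand by its grey flange (42 mm across, 6 mm thick). Origin: centre of the flange's underside, 60 mm above the table in the stand; z up. Green square grip 24 x 24 mm (sides along its x, y) from 6 to 68 mm above the origin. Below: barrel 20 mm across to -34 mm, then steel plunger, 8 mm across, to -54 mm. Lift 60 mm to clear the stand.
- gauge_tip (a point): Lowest point of the plunger's round tip, 54 mm below the gauge's origin when the plunger is out.
- plunger (a joint): How far the gauge's plunger is pushed into the barrel, m: 0 = out, 0.016 = at its stop. Spring of 400 N/m, so halfway (8 mm) is 3.2 N; a red band is on the plunger.
- cup: White ceramic cup, 76 mm across, 80 mm high, origin under its centre; stands beyond the work; leave it alone.
- jar: Green glass jar with a metal twist cap, 66 mm across, 90 mm high, origin under its centre; stands beyond the work; leave it alone.
- rattle: Plastic keys rattle lying flat, three coloured keys fanned from a white hub (origin, under the hub), about 66 mm long along its x, 10 mm high; lies beyond the work; leave it alone.

How it is judged:
On the way, in this order (a step that is already met when the one before it is completed fails the run):
1. the teether's handle rests against the bent bracket (value of joint teether below 0.05 rad), for 0.2 s.
2. the gauge is lifted clear of its stand in the fingers (height (world z) of gauge above 0.112 m and contact force between the fingers and gauge above 1 N and contact force between gauge and stand below 0.1 N), for 0.1 s.
3. the gauge is pressed lightly and upright on the dot for half a second (horizontal distance between gauge_tip and dot below 0.008 m and contact force between gauge and jig between 1.2 and 5.6 N and angle between gauge's own z axis and vertical below 0.14 rad), for 0.5 s.
At the end, for the whole second after the job is handed in: The program finishes holding: the handle is against the bracket (within 0.06 rad), the gauge is in the fingers only, still, upright within 8 degrees, its tip on the blue dot (within 8 mm of its centre), plunger in by 3 to 13.5 mm, force 1.2 to 5.6 N (all of step 3 and value of joint teether below 0.06 rad and distance between gauge_tip and dot below 0.01 m and value of joint plunger between 0.003 and 0.0135 m and contact force between the fingers and gauge above 1 N and contact force between gauge and stand below 0.1 N and linear speed of gauge below 0.03 m/s); the arm keeps its last pose, push and grip.
It fails at once if the gauge is driven hard into the teether or the jig (over 15 N) (contact force between gauge and jig above 15 N).
It fails at once if the cup is moved (distance of cup from where it was at the start of the episode above 0.03 m).
It fails at once if the jar is moved (distance of jar from where it was at the start of the episode above 0.03 m).
It fails at once if the rattle is moved (distance of rattle from where it was at the start of the episode above 0.03 m).
It also fails if it takes over 58 s, if anything falls off the work surface, if the arm or the gripper's body presses on something with over 40 N, if the wrist force passes 120 N, or if a joint passes its speed limit or range.

### The arm

A 7-joint arm with a two-finger parallel gripper is mounted at the origin on the work surface. World frame = base frame: x ahead of the robot, y to its left, z up, the work surface at z = 0. Lengths are in m, angles in rad, forces in N, time in s.
With the tool pointing down it reaches from about 0.425 to 0.925 m from the base axis. Payload 6.8 kg.
Tool frame: the origin (TCP) lies midway between the tips of the shut fingers; the grasp point (between the pads) lies 19 mm behind it; x points along the fingers, y is the direction in which the jaws open and shut, and the axes are right-handed (so a half turn about x gives the same grasp; the last joint's range is limited). The gripper opens to 85 mm and grips with 20 to 120 N. Pads are 22 mm wide; open, the fingers measure 114 mm over their backs; the gripper's body (76 mm by 85 mm) begins 54 mm behind the grasp point. The pads swing forward as they close: fully open they stand 13 mm farther back than shut.
Start: joints at [1.048, 0.477, 0.022, 1.555, -0.011, 1.109, -0.083], TCP at [0.272, -0.618, 0.231] pointing down, gripper open.
Joint ranges: [-2.96, 2.96], [-0.34, 2.1], [-1.41, 1.46], [0.24, 2.44], [-1.37, 4.51], [0.17, 1.92], [-2.96, 2.96]. Speed limits (rad/s): [2.39, 2.39, 3.14, 3.14, 3.14, 3.14, 3.14].

### API

Orientations are given as a rotation vector (axis times angle).
In Python, from bench import r, viewer, nets gives the robot as it stands.
- The arm moves only by the shell command python3 -m pendant 'ROWS' [FORCE]. ROWS is JSON, one flat list of numbers, 5 for each row, row after row: the finger opening in mm, from 0 to 85.4, then the shift along the tool's x, y, z in mm, then the turn about the tool's x in rad. A call has 1 to 20 rows; each row shifts and turns the commanded pose from where the row before left it, along the tool's axes as they then stand; what a row does not reach is not made up. A row lasts 1/8 s, in which the tool goes at most 62.5 mm and 10.7 degrees, less where a joint would pass 70% of its speed; a pose out of reach is approached as far as the arm can. A call with a gripper value outside its range is refused whole. The fingers move at their own pace and stop on an object; FORCE is the grip in N (left out, the last holds). Time passes only in rows, so rows that do not move let the fingers close. It gives the time, the measured TCP pose, the force and the opening at its end, in the units of the state.
- r.get_obs(): the state, without advancing time (a new reading comes with each control period).
- viewer.grab_frame(name): name is "scene" or "side" or "wrist"; returns (picture, depth): 384x512x3 uint8, red, green, blue; 384x512 float32, m along the optical axis (not along the pixel's ray), 0 where there is no reading.
- viewer.calibration(name): a dict with "mtx" (3x3 intrinsics, pixels), "world_to_cam" (4x4, takes a point from world to camera coordinates). Camera axes: x right, y up, looking along -z (the intrinsics and any distortion apply to the point x, -y, -z); pixel columns grow to the right and rows downward; lengths in m; the calibration is good to about 2 mm. A picture is of the moment at which its call begins: read the wrist's pose just before it. calibration takes no time and is no camera call; for the wrist camera it gives the pose at the moment of the call.
- r.hand_in(): hands the job in, once; it reports no verdict.
Trained networks look in the newest picture that a camera, given by its name, has taken for a name from the list of things; names that differ only in an ending like _2 or _b are one class to them, and where a whole thing is asked for, a point or a joint stands for the part that bears it (a point fixed in the world has none). Each returns a list of dicts, best first, with "score" (0 to 1); they miss things now and then, are a little off and sometimes report something else, mostly with a low value. They report only what shows in the picture. A call takes as long as a camera call.
- nets.look_for(name, camera): "location" ([x, y, z] in m, in world coordinates, good to about 4 mm: the middle of the surface that is visible of it).
- nets.silhouettes(name, camera): "mask" (384x512 bool, what is visible of it).
The state is a dict: "clock": time; "joints": joint angles; "qvel": joint speeds; "tau": joint torques, N m; "tcp_pos": TCP position; "orientation": TCP orientation; "contact_force": force on the tool from outside, world axes, zero at the start; "moment": the same for the moment, N m; "grip_width": finger opening in m.
Only numpy, scipy, OpenCV 4.12 (cv2) and the standard library are available. Lean on these libraries where they do the work, as an engineer would, in place of code of your own. Each camera call takes 0.05 s, during which the arm holds its last target. There are 200 camera calls.

## Working session

There is one attempt and no reset: what is moved stays moved. The work goes in short steps, Python scripts to look and compute and a shell command to move; the robot and the scene stay as the last step left them, time stands still between calls to the robot, and variables do not carry over. Pictures are saved under pics/ and viewed, about 8 in all and at most 12, crops included, and the job is handed in when it is done.

```bash
mkdir -p pics; ls
python3 - <<'E'
from bench import r,viewer,nets
import cv2,numpy as np
o=r.get_obs();print(o)
ims=[]
for c in("scene","side"):
    p,d=viewer.grab_frame(c);ims.append(p)
    for n in("peg","handle","dot","stand","gauge","jig","cup","jar","rattle"):
        L=nets.look_for(n,c);print(c,n,[(np.round(x["location"],3).tolist(),round(x["score"],2)) for x in L[:2]])
cv2.imwrite("pics/a.png",np.vstack(ims)[:,:,::-1][:, :] if 0 else cv2.resize(np.hstack(ims),(800,300))[:,:,::-1])
E
```

```text
pics
{'clock': 0.0, 'joints': array([ 1.04791691,  0.47777828,  0.02235183,  1.55648882, -0.0114849 ,
        1.10932607, -0.08309984]), 'qvel': array([-1.40459857e-03, -6.84282972e-04,  7.28420028e-04, -3.38628095e-04,
       -9.59743628e-05,  1.07148250e-03, -7.95642059e-04]), 'tau': array([-2.12438777e-04, -5.96443534e+01,  1.60789009e+00, -2.81196696e+01,
        1.24652154e-02,  9.27776797e-03,  2.43896892e-05]), 'tcp_pos': array([ 0.27174034, -0.61720844,  0.23032483]), 'orientation': array([ 1.99301156,  0.42131952, -1.99410972]), 'contact_force': array([ 0.03470374,  0.04476318, -0.62387607]), 'moment': array([-0.0325177 , -0.00668444,  0.02795692]), 'grip_width': 0.08554292665225433}
scene peg [([0.564, -0.199, 0.038], 0.51)]
scene handle [([0.565, -0.2, 0.041], 0.61)]
scene dot [([0.565, -0.199, 0.04], 0.84)]
scene stand [([0.511, 0.12, 0.052], 0.62)]
scene gauge [([0.493, 0.113, 0.098], 0.72)]
scene jig [([0.532, -0.21, 0.017], 0.84)]
scene cup [([0.747, 0.222, 0.052], 0.91), ([0.564, -0.199, 0.04], 0.61)]
scene jar [([0.765, -0.169, 0.067], 0.86)]
scene rattle [([0.777, -0.022, 0.008], 0.93)]
side peg []
side handle [([0.555, -0.214, 0.04], 0.57)]
side dot [([0.546, -0.22, 0.043], 0.85)]
side stand [([0.495, 0.077, 0.052], 0.81)]
side gauge [([0.484, 0.089, 0.093], 0.63)]
side jig [([0.521, -0.244, 0.015], 0.87)]
side cup [([0.755, 0.21, 0.058], 0.93)]
side jar [([0.756, -0.208, 0.077], 0.94)]
side rattle [([0.775, -0.022, 0.014], 0.62)]
```

View pics/a.png

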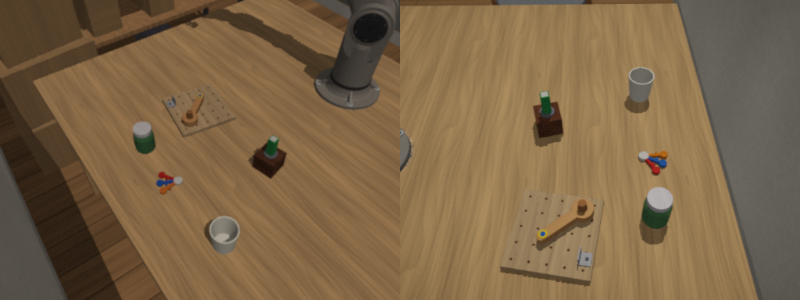

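```bash
cat > h.py <<'E'
from bench import r,viewer,nets
import cv2,numpy as np
def cloud(c):
    p,d=viewer.grab_frame(c);k=viewer.calibration(c);K=np.array(k["mtx"]);T=np.linalg.inv(np.array(k["world_to_cam"]))
    v,u=np.indices(d.shape)
    X=np.stack([(u-K[0,2])/K[0,0]*d,-(v-K[1,2])/K[1,1]*d,-d,np.ones_like(d)],-1)@T.T
    X=X[...,:3];X[d==0]=np.nan
    return p,X
def rect(P):
    (c,s,a)=cv2.minAreaRect((P[:,:2]*1000).astype(np.float32));return np.round(c,1),np.round(s,1),round(a,1)
E
python3 - <<'E'
from h import *
ims=[]
for c in("scene","side"):
    p,X=cloud(c);hsv=cv2.cvtColor(p,cv2.COLOR_RGB2HSV).astype(int)
    x,y,z=np.moveaxis(X,-1,0)
    J=(abs(x-.53)<.17)&(abs(y+.225)<.17)&(x<.7)
    b=J&(z>.011)&(z<.021)
    b=cv2.morphologyEx(b.astype(np.uint8),cv2.MORPH_OPEN,np.ones((3,3)))>0
    print(c,"board",rect(X[b]),np.median(z[b]))
    t=J&(z>.056)&(z<.075);print("peg",t.sum(),X[t].mean(0).round(4),rect(X[t]) if t.sum()>3 else 0)
    t=J&(z>.034)&(z<.049);print("handle",t.sum(),rect(X[t]))
    t=J&(z>.034)&(z<.05)&(hsv[...,0]>95)&(hsv[...,0]<130)&(hsv[...,1]>110);print("dot",t.sum(),X[t].mean(0).round(4))
    G=(abs(x-.49)<.1)&(abs(y-.09)<.1)
    t=G&(z>.052)&(z<.0635)&(hsv[...,2]<110);print("standtop",t.sum(),rect(X[t]))
    t=G&(z>.122)&(z<.14);print("griptop",t.sum(),X[t].mean(0).round(4),rect(X[t]))
    g=G&(z>.07);print("grip zmax",np.percentile(z[g],[50,95]),X[g].mean(0))
    v,u=np.where(J|G);q=p[v.min():v.max(),u.min():u.max()];ims.append(cv2.resize(q,(400,int(400*q.shape[0]/q.shape[1])),interpolation=2))
H=max(i.shape[0] for i in ims)
cv2.imwrite("pics/b.png",np.hstack([cv2.copyMakeBorder(i,0,H-i.shape[0],0,0,0) for i in ims])[:600,:,::-1])
E
```

```text
scene board (array([ 521.7, -229.9]), array([206.5, 201.8]), 80.2) 0.017232975801690587
peg 53 [ 0.5868 -0.1829  0.0648] (array([ 586.4, -185. ]), array([21.1, 18.5]), 55.7)
handle 458 (array([ 559.7, -219.3]), array([141.7, 111.6]), 63.6)
dot 1 [ 0.4965 -0.2483  0.0448]
standtop 491 (array([487.5, 103.8]), array([72.5, 72. ]), 14.0)
griptop 114 [0.4892 0.1052 0.1283] (array([487.2, 103.9]), array([26.5, 24.4]), 14.0)
grip zmax [0.11043746 0.13106901] [0.49240701 0.10764085 0.10765683]
side board (array([ 523.5, -229.9]), array([201.4, 200.5]), 79.8) 0.016208253652519267
peg 111 [ 0.5872 -0.1879  0.0648] (array([ 587.1, -186.2]), array([18.3, 18.8]), 25.7)
handle 1331 (array([ 564.6, -223.5]), array([140.5, 113.3]), 61.1)
dot 21 [ 0.5009 -0.2497  0.0443]
standtop 574 (array([489.6, 101.9]), array([69.2, 71.1]), 12.6)
griptop 116 [0.4893 0.1001 0.1278] (array([489.3, 101.5]), array([23.7, 27.3]), 13.7)
grip zmax [0.11092492 0.12973326] [0.49063712 0.09496122 0.10789286]
```

View pics/b.png

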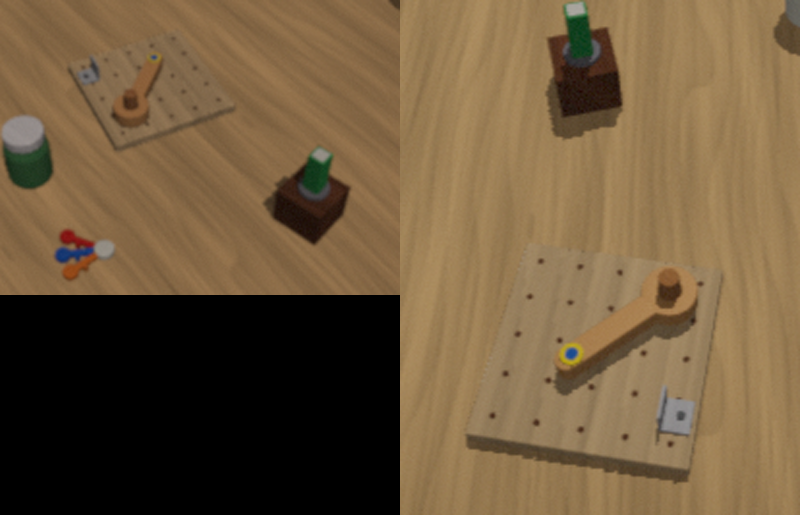

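```bash
cat >> h.py <<'E'
from scipy.spatial.transform import Rotation as Ro
def go(x,y,z,jaw):
    "print turn about tool x (rad), then shift in tool axes (mm) after turn, to reach TCP target with jaw axis angle (deg, mod 180)"
    o=r.get_obs();M=Ro.from_rotvec(o["orientation"]).as_matrix();p=o["tcp_pos"]
    a=np.degrees(np.arctan2(M[1,1],M[0,1]));dj=(jaw-a+90)%180-90
    t=-np.radians(dj)   # tool x is down
    M2=M@Ro.from_rotvec([t,0,0]).as_matrix()
    print("t",round(o["clock"],2),"tcp",(p*1e3).round(1),"jaw",round(a,1),"tilt",np.degrees(np.arccos(-M[2,0])).round(2),"F",o["contact_force"].round(2),"w",round(o["grip_width"],4),"j7",o["joints"][6].round(2))
    print(" turn",round(t,3),"shift",(M2.T@(np.array([x,y,z])-p)*1e3).round(1), "| down-first parts xy:",(M2.T@(np.array([x,y,p[2]])-p)*1e3).round(1))
E
python3 -c "
from h import *
go(.504,-.190,.1,80);go(.504,-.190,.1,-10)"
```

```text
t 1.1 tcp [ 272.1 -617.8  231.3] jaw -66.2 tilt 0.0 F [-0.46  0.12 -0.47] w 0.0855 j7 -0.08
 turn 0.589 shift [ 131.3 -461.5 -154.1] | down-first parts xy: [   0.  -461.5 -154.1]
t 1.1 tcp [ 272.1 -617.8  231.3] jaw -66.2 tilt 0.0 F [-0.46  0.12 -0.47] w 0.0855 j7 -0.08
 turn -0.981 shift [ 131.3  154.1 -461.5] | down-first parts xy: [   0.   154.1 -461.5]
```

```bash
python3 -m pendant '[20,0,0,0,0.147, 10,0,0,0,0.147, 0,0,0,0,0.147, 0,0,0,0,0.147, 0,10,-46,-15.4,0, 0,10,-46,-15.4,0, 0,10,-46,-15.4,0, 0,10,-46,-15.4,0, 0,10,-46,-15.4,0, 0,10,-46,-15.4,0, 0,10,-46,-15.4,0, 0,10,-46,-15.4,0, 0,10,-46,-15.4,0, 0,10,-46,-15.4,0, 0,0,0,0,0]' 40; python3 -c "
from h import *
go(.504,-.190,.025,80)"
```

```text
clock: 2.98
tcp_pos: [0.5049, -0.1864, 0.1308]
orientation: [-2.134, 0.175, 2.134]
contact_force: [0.4, -1.1, -0.5]
grip_width: 0.0003
t 2.98 tcp [ 504.9 -186.4  130.8] jaw -99.5 tilt 0.12 F [ 0.44 -1.06 -0.49] w 0.0003 j7 -1.51
 turn 0.009 shift [105.8   3.9   0.2] | down-first parts xy: [-0.   3.7  0.3]
```

```bash
python3 -m pendant '[0,40,4,0,0, 0,40,0,0,0, 0,25,0,0,0, 0,0,0,0,0, 0,0,6,-6,0, 0,0,6,-6,0, 0,0,6,-6,0, 0,0,6,-6,0, 0,0,6,-6,0, 0,0,6,-6,0, 0,0,6,-6,0, 0,0,5,-5,0, 0,0,0,0,0]'
python3 - <<'E'
from h import *
go(.549,-.250,.025,80)
p,X=cloud("side");cv2.imwrite("pics/c.png",cv2.resize(p[190:384,60:340],(800,554))[:,:,::-1])
E
```

```text
clock: 4.6
tcp_pos: [0.5409, -0.2504, 0.0263]
orientation: [-2.131, 0.186, 2.13]
contact_force: [0.1, -1.3, -0.3]
grip_width: 0.0003
t 4.6 tcp [ 540.9 -250.4   26.3] jaw -100.0 tilt 0.05 F [ 0.05 -1.26 -0.31] w 0.0003 j7 -1.43
 turn 0.001 shift [ 1.3 -1.8 -7.9] | down-first parts xy: [ 0.  -1.8 -7.9]
```

View pics/c.png

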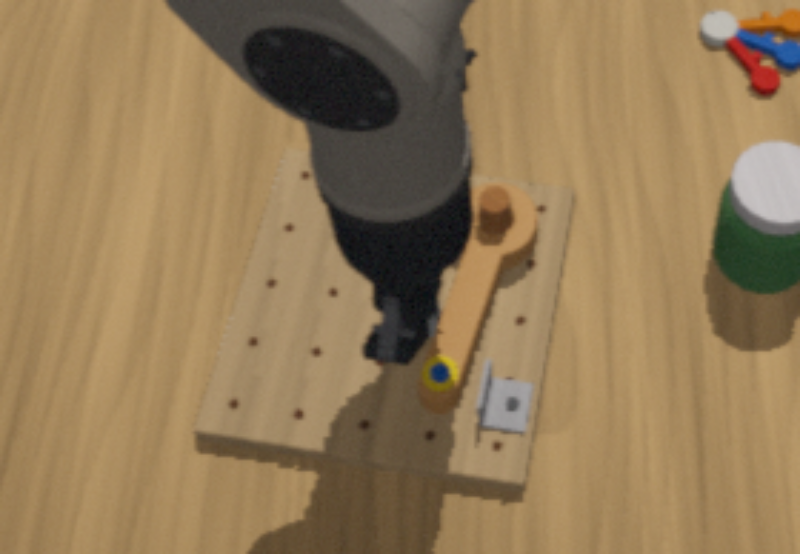

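The handle (dot at 440,372) has swung most of the way and is still short of the bracket leg (490,390). I'll creep on in small steps.

```bash
python3 -m pendant '[0,0,0,-2.5,0, 0,0,0,-2.5,0, 0,0,0,-2.5,0, 0,0,0,-2.5,0]'|grep -E "pos|force";  python3 -m pendant '[0,0,0,-1.5,0, 0,0,0,-1.5,0]'|grep -E "pos|force"; python3 -m pendant '[0,0,0,-1,0,0,0,0,-1,0]'|grep -E "pos|force"
```

```text
tcp_pos: [0.5505, -0.2513, 0.0263]
contact_force: [-0.5, -0.7, 0.2]
tcp_pos: [0.5513, -0.2515, 0.0261]
contact_force: [-9.1, 1.5, 7.4]
tcp_pos: [0.5513, -0.2515, 0.0258]
contact_force: [-12.8, 2.9, 10.0]
```

Hard stop felt (13 N sideways). Back off, lift, and look while moving to the gauge.

```bash
python3 -m pendant '[0,0,0,5,0, 0,0,0,12,0, 10,-40,0,0,0, 70,-50,0,0,0, 85,-50,0,0,0, 85,-10,0,0,0]'|grep -E "pos|force"; python3 -c "
from h import *
go(.4888,.1025,.086,13.5);go(.4888,.1025,.086,103.5)"
```

```text
tcp_pos: [0.5406, -0.2499, 0.1803]
contact_force: [0.5, 0.4, -0.2]
t 6.4 tcp [ 540.6 -249.9  180.3] jaw -99.9 tilt 0.43 F [ 0.51  0.43 -0.21] w 0.0641 j7 -1.42
 turn 1.162 shift [ 93.1 -31.4 355.1] | down-first parts xy: [ -1.2 -32.  354.8]
t 6.4 tcp [ 540.6 -249.9  180.3] jaw -99.9 tilt 0.43 F [ 0.51  0.43 -0.21] w 0.0641 j7 -1.42
 turn -0.409 shift [  93.1 -355.1  -31.4] | down-first parts xy: [  -1.2 -354.8  -32. ]
```

```bash
python3 -m pendant '[85,0,0,0,-0.136, 85,0,0,0,-0.136, 85,0,0,0,-0.137, 85,0,-44.4,-4,0, 85,0,-44.4,-4,0, 85,0,-44.4,-4,0, 85,0,-44.4,-4,0, 85,0,-44.4,-4,0, 85,0,-44.4,-4,0, 85,0,-44.4,-4,0, 85,0,-44.4,-4,0, 85,0,0,0,0]'|grep -E "pos|force"
python3 - <<'E'
from h import *
go(.4888,.1025,.086,103.5)
for c in("scene","side","wrist"):
    p,X=cloud(c);hsv=cv2.cvtColor(p,cv2.COLOR_RGB2HSV).astype(int)
    x,y,z=np.moveaxis(X,-1,0)
    J=(abs(x-.53)<.17)&(abs(y+.225)<.17)&(x<.7)
    for nm,lo,hi in(("blue",95,130),("mustard",20,33)):
        t=J&(z>.034)&(z<.05)&(hsv[...,0]>lo)&(hsv[...,0]<hi)&(hsv[...,1]>(110 if lo>90 else 190));print(c,nm,t.sum(),X[t].mean(0).round(4))
    print(nets.look_for("dot",c)[:1])
    G=(abs(x-.49)<.06)&(abs(y-.1)<.06)
    t=G&(z>.122)&(z<.134)
    if t.sum()>5: print("griptop",t.sum(),X[t].mean(0).round(4),rect(X[t]))
    cv2.imwrite(f"pics/d_{c}.png",cv2.cvtColor(p,cv2.COLOR_RGB2BGR))
a=np.radians(-10);print("pred dot",587+108*np.sin(a),-185.6-108*np.cos(a))
E
python3 -c "
import cv2,numpy as np
a=cv2.imread('pics/d_wrist.png');b=cv2.imread('pics/d_side.png')[200:384,80:325]
cv2.imwrite('pics/e.png',np.hstack([cv2.resize(a,(400,300)),cv2.resize(b,(400,300))]))"
```

```text
tcp_pos: [0.4853, 0.1077, 0.1757]
contact_force: [-0.2, -1.1, 0.1]
t 7.9 tcp [485.3 107.7 175.7] jaw -76.1 tilt 0.1 F [-0.24 -1.11  0.07] w 0.0852 j7 -1.76
 turn 0.007 shift [89.7  6.  -2.2] | down-first parts xy: [-0.   5.8 -2.2]
scene blue 1 [ 0.5643 -0.2915  0.0455]
scene mustard 0 [nan nan nan]
[{'location': [0.5863, -0.1999, 0.0392], 'score': 0.93}]
griptop 111 [0.4893 0.105  0.1286] (array([488.1, 103.6]), array([25.8, 24.3]), 11.1)
side blue 23 [ 0.569  -0.2922  0.0445]
side mustard 46 [ 0.5686 -0.2932  0.0438]
[{'location': [0.5717, -0.2323, 0.042], 'score': 0.62}]
griptop 117 [0.4894 0.1004 0.1276] (array([489.2, 101.9]), array([23.6, 26.7]), 12.9)
wrist blue 0 [nan nan nan]
wrist mustard 0 [nan nan nan]
[]
griptop 1445 [0.4891 0.104  0.1263] (array([488.3, 103.7]), array([24. , 23.8]), 13.4)
pred dot 568.2459968119715 -291.95923732531844<stdin>:8: RuntimeWarning: Mean of empty slice.
  ret = um.true_divide(
```

View pics/e.png

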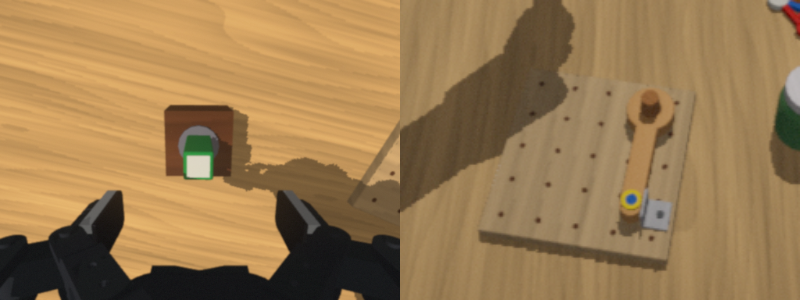

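Left (wrist): gauge's white top at (198,165) centred between the fingers. Right (side): handle against the bracket, dot at (631,199) → (568.4, −292), as predicted. Grasp next.

```bash
python3 -m pendant '[85,30,5.6,-2.2,0, 85,35,0,0,0, 85,23,0,0,0, 85,0,0,0,0, 20,0,0,0,0, 15,0,0,0,0, 15,0,0,0,0, 15,0,0,0,0, 15,0,0,0,0]' 40; python3 -c "
from h import *
go(.4888,.1025,.086,103.5)"
```

```text
clock: 9.32
tcp_pos: [0.4903, 0.1009, 0.0889]
orientation: [2.098, 0.252, -2.095]
contact_force: [-1.6, 4.4, 1.8]
grip_width: 0.0237
t 9.32 tcp [490.3 100.9  88.9] jaw -76.4 tilt 0.16 F [-1.64  4.36  1.79] w 0.0237 j7 -1.8
 turn 0.002 shift [ 2.9 -1.9  1.1] | down-first parts xy: [ 0.  -1.9  1.1]
```

```bash
python3 -m pendant '[15,0,-1,0,0, 15,-8,0,0,0, 15,-15,0,0,0, 15,-20,0,0,0, 15,-25,0,0,0, 15,-22,0,0,0, 15,0,0,0,0, 15,0,0,0,0]'
python3 - <<'E'
from h import *
go(.5684,-.292,.17,103.5)
for c in("scene","side"):
    p,X=cloud(c);hsv=cv2.cvtColor(p,cv2.COLOR_RGB2HSV).astype(int);x,y,z=np.moveaxis(X,-1,0)
    G=(abs(x-.49)<.05)&(abs(y-.1)<.05)&(z>.063)&(z<.147)
    for a in range(66,150,8):
        t=G&(z>a/1e3)&(z<(a+8)/1e3)
        if t.sum()>3: print(c,a,t.sum(),X[t].mean(0).round(4),np.ptp(X[t],0).round(3))
    ims=p[60:220,80:320] if c=="side" else p[120:280,240:480]
    cv2.imwrite(f"pics/f_{c}.png",cv2.resize(ims,(400,267))[:,:,::-1])
p,X=cloud("wrist");cv2.imwrite("pics/f_w.png",cv2.resize(p,(400,267))[:,:,::-1])
cv2.imwrite("pics/f.png",np.vstack([np.hstack([cv2.imread("pics/f_scene.png"),cv2.imread("pics/f_side.png")]),np.hstack([cv2.imread("pics/f_w.png")]*2)]))
E
```

```text
clock: 10.32
tcp_pos: [0.4893, 0.0989, 0.1776]
orientation: [2.095, 0.247, -2.098]
contact_force: [-0.1, -0.3, -1.2]
grip_width: 0.0234
t 10.32 tcp [489.3  98.9 177.6] jaw -76.5 tilt 0.08 F [-0.13 -0.34 -1.17] w 0.0234 j7 -1.75
 turn -0.001 shift [  7.9 398.5  14.4] | down-first parts xy: [3.000e-01 3.985e+02 1.440e+01]
scene 98 6 [0.4869 0.1001 0.1007] [0.004 0.007 0.005]
scene 106 4 [0.4887 0.1018 0.1079] [0.004 0.002 0.002]
scene 114 13 [0.4904 0.1042 0.119 ] [0.014 0.014 0.006]
scene 122 23 [0.4925 0.1028 0.1262] [0.014 0.018 0.007]
scene 130 18 [0.4915 0.1047 0.1337] [0.012 0.012 0.007]
scene 138 4 [0.494  0.1045 0.1393] [0.005 0.01  0.002]
side 98 9 [0.4879 0.0974 0.1014] [0.007 0.004 0.005]
side 106 5 [0.4883 0.0949 0.1088] [0.006 0.002 0.004]
side 114 20 [0.4893 0.0911 0.1192] [0.017 0.006 0.005]
side 122 30 [0.489  0.0919 0.1262] [0.019 0.011 0.007]
side 130 26 [0.49   0.0919 0.1336] [0.018 0.013 0.008]
```

View pics/f.png

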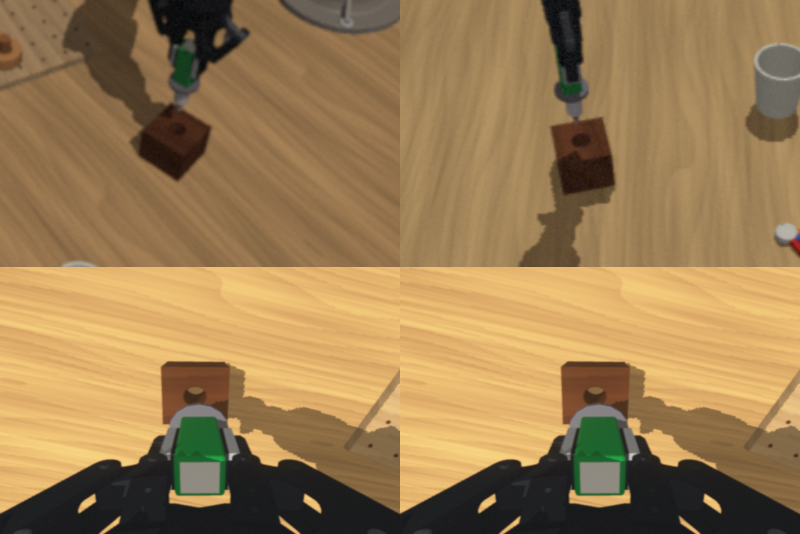

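Gauge hangs upright from the fingers, clear of the stand (tip at 178,105 left, 577,117 right). Carry it over the dot.

```bash
python3 -m pendant '[15,0,20,0.8,0, 15,0,39,1.3,0, 15,0,40,1.3,0, 15,0,40,1.3,0, 15,0,40,1.3,0, 15,0,40,1.3,0, 15,0,40,1.3,0, 15,0,40,1.3,0, 15,0,40,1.3,0, 15,0,40,1.3,0, 15,0,20,0.7,0, 15,0,0,0,0, 15,20,0,0,0, 15,20,0,0,0, 15,0,0,0,0]'|grep -E "pos|force|width|clock"
python3 - <<'E'
from h import *
go(.570,-.292,.119,103.5)
k=[]
for c in("scene","side"):
    p,X=cloud(c);x,y,z=np.moveaxis(X,-1,0);hsv=cv2.cvtColor(p,cv2.COLOR_RGB2HSV).astype(int)
    J=(abs(x-.568)<.04)&(abs(y+.292)<.04)
    for a in range(46,100,6):
        t=J&(z>a/1e3)&(z<(a+6)/1e3)
        if t.sum()>3: print(c,a,t.sum(),X[t].mean(0).round(4),np.ptp(X[t],0).round(3))
    t=J&(z>.034)&(z<.05)&(hsv[...,0]>95)&(hsv[...,0]<130)&(hsv[...,1]>110);print("blue",t.sum(),X[t].mean(0).round(4))
    C=viewer.calibration(c);W=np.array(C["world_to_cam"])@[.568,-.292,.06,1];q=np.array(C["mtx"])@[W[0],-W[1],-W[2]];u,v=(q[:2]/q[2]).astype(int)
    u0=max(u-45,0);v0=max(v-45,0);im=p[v0:v0+90,u0:u0+90];k.append(cv2.resize(im,(400,400),interpolation=2))
cv2.imwrite("pics/g.png",np.hstack(k)[:,:,::-1])
E
```

```text
clock: 12.35
tcp_pos: [0.569, -0.2892, 0.1362]
contact_force: [-0.2, -0.4, -0.3]
grip_width: 0.0236
t 12.35 tcp [ 569.  -289.2  136.2] jaw -76.4 tilt 0.26 F [-0.17 -0.39 -0.29] w 0.0236 j7 -1.01
 turn 0.002 shift [17.1  3.  -0.4] | down-first parts xy: [-0.   3.  -0.3]
scene 46 22 [ 0.5742 -0.289   0.0473] [0.026 0.041 0.006]
scene 58 4 [ 0.5664 -0.2864  0.0602] [0.005 0.005 0.003]
scene 64 6 [ 0.5664 -0.2856  0.067 ] [0.006 0.004 0.003]
scene 76 13 [ 0.5698 -0.2828  0.0787] [0.014 0.014 0.005]
scene 82 10 [ 0.5703 -0.2838  0.0847] [0.014 0.011 0.004]
scene 88 13 [ 0.5695 -0.2821  0.0906] [0.014 0.011 0.005]
scene 94 11 [ 0.5687 -0.2816  0.0966] [0.016 0.007 0.005]
blue 2 [ 0.5657 -0.2918  0.0459]
side 46 33 [ 0.5773 -0.2954  0.0468] [0.026 0.028 0.002]
side 76 10 [ 0.5711 -0.2981  0.0799] [0.013 0.005 0.003]
blue 23 [ 0.5692 -0.292   0.0448]
```

View pics/g.png

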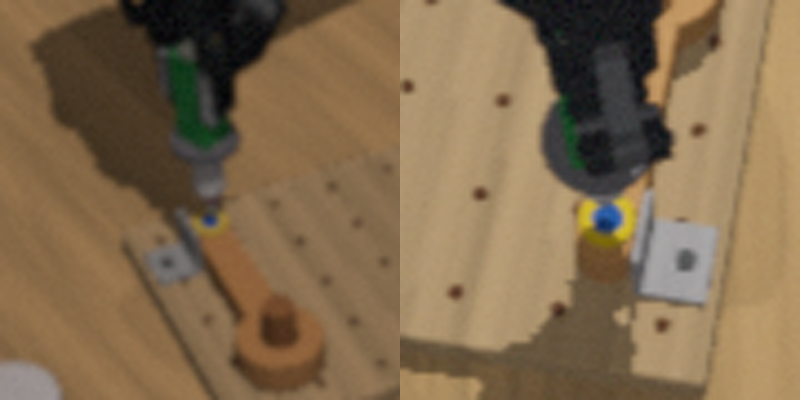

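The gauge tip (210,205 left) sits just over the blue dot (209,221), about 3 mm short in y. Correct, then descend in small steps.

```bash
python3 -m pendant '[15,0,3,-1.2,0, 15,3,0,0,0, 15,3,0,0,0, 15,0,0,0,0]'|grep -E "pos|force"; python3 -m pendant '[15,2,0,0,0, 15,2,0,0,0, 15,1.5,0,0,0, 15,0,0,0,0]'|grep -E "pos|force"; python3 -m pendant '[15,1.5,0,0,0, 15,1,0,0,0,15,0,0,0,0]'|grep -E "pos|force|width"
```

```text
tcp_pos: [0.5719, -0.2939, 0.132]
contact_force: [-0.8, -0.1, -0.6]
tcp_pos: [0.5721, -0.2939, 0.1266]
contact_force: [-1.0, 0.9, -1.4]
tcp_pos: [0.5723, -0.294, 0.1244]
contact_force: [-0.1, 0.1, -0.8]
grip_width: 0.0234
```

```bash
python3 -m pendant '[15,-3,0,0,0, 15,0,-1.8,1.1,0, 15,3,0,0,0, 15,1.5,0,0,0, 15,1.5,0,0,0, 15,0,0,0,0, 15,0,0,0,0]'|grep -E "pos|force|clock"
python3 - <<'E'
from h import *
fz=[]
k=[]
for c in("scene","side"):
    p,X=cloud(c);fz.append(r.get_obs()["contact_force"][2]);x,y,z=np.moveaxis(X,-1,0);hsv=cv2.cvtColor(p,cv2.COLOR_RGB2HSV).astype(int)
    J=(abs(x-.568)<.025)&(abs(y+.292)<.025)
    for a in range(46,100,6):
        t=J&(z>a/1e3)&(z<(a+6)/1e3)
        if t.sum()>3: print(c,a,t.sum(),X[t].mean(0).round(4),np.ptp(X[t],0).round(3))
    C=viewer.calibration(c);W=np.array(C["world_to_cam"])@[.568,-.292,.06,1];q=np.array(C["mtx"])@[W[0],-W[1],-W[2]];u,v=(q[:2]/q[2]).astype(int)
    im=p[v-30:v+30,u-30:u+30];k.append(cv2.resize(im,(400,400),interpolation=2))
for i in range(6): viewer.grab_frame("side");fz.append(r.get_obs()["contact_force"][2])
print(np.round(fz,2));go(.570,-.292,.119,103.5)
cv2.imwrite("pics/i.png",np.hstack(k)[:,:,::-1])
E
```

```text
clock: 14.7
tcp_pos: [0.5707, -0.2924, 0.1214]
contact_force: [0.2, -0.1, 0.9]
scene 46 23 [ 0.5715 -0.2886  0.0477] [0.025 0.038 0.005]
scene 52 4 [ 0.5712 -0.2913  0.0528] [0.013 0.01  0.001]
scene 58 10 [ 0.569  -0.2867  0.0622] [0.018 0.013 0.004]
scene 64 11 [ 0.572  -0.286   0.0675] [0.014 0.012 0.004]
scene 70 8 [ 0.5719 -0.2851  0.0732] [0.011 0.014 0.005]
scene 76 14 [ 0.5729 -0.2862  0.0787] [0.015 0.012 0.006]
scene 82 4 [ 0.5674 -0.282   0.0842] [0.007 0.004 0.001]
scene 94 41 [ 0.5763 -0.2854  0.0976] [0.042 0.039 0.006]
side 46 21 [ 0.5767 -0.2996  0.047 ] [0.023 0.024 0.003]
side 58 7 [ 0.5717 -0.2999  0.0615] [0.015 0.004 0.004]
side 94 110 [ 0.5624 -0.3025  0.0983] [0.036 0.032 0.006]
[-0.07  1.22  0.53  0.32  0.88 -0.3   0.38  0.54]
t 15.1 tcp [ 570.7 -292.4  121.3] jaw -76.5 tilt 0.01 F [-1.01  0.16  0.54] w 0.0238 j7 -1.01
 turn 0.0 shift [ 2.3 -0.6  0.6] | down-first parts xy: [-0.  -0.6  0.6]
```

View pics/i.png

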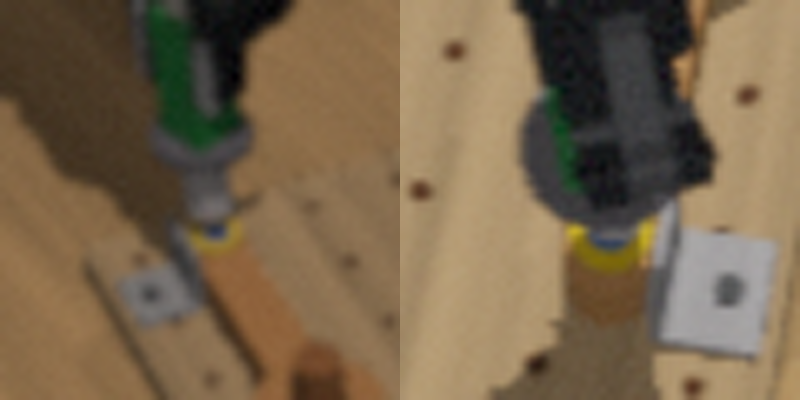

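Tip is seated on the dot (215,232 left; 610,238 right), gauge upright. About 1.5–2 N now by force; press ~2.5 mm deeper.

```bash
python3 -m pendant '[15,1,0,0,0, 15,1,0,0,0, 15,0.5,0,0,0, 15,0,0,0,0, 15,0,0,0,0, 15,0,0,0,0, 15,0,0,0,0, 15,0,0,0,0]'|grep -E "pos|force|clock"
python3 - <<'E'
from h import *
fz=[];zz=[]
for i in range(8): viewer.grab_frame("side");o=r.get_obs();fz.append(o["contact_force"]);zz.append(o["tcp_pos"])
print(np.round(fz,2)[:,2],np.mean(fz,0).round(2),np.mean(zz,0).round(4))
C=[];k=[]
for c in("side","scene"):
    p,X=cloud(c);x,y,z=np.moveaxis(X,-1,0)
    t=(abs(x-.568)<.03)&(abs(y+.292)<.03)&(z>.085)&(z<.097);print(c,"flange",t.sum(),X[t].mean(0).round(4),np.percentile(z[t],[5,50,95]).round(4))
    h=(abs(x-.575)<.05)&(abs(y+.25)<.05)&(z>.036)&(z<.046);print("handle",h.sum())
    L=nets.look_for("gauge",c);print(L[:1])
E
```

```text
clock: 16.1
tcp_pos: [0.5707, -0.2925, 0.1188]
contact_force: [-0.3, 0.6, 1.5]
[1.45 1.46 1.96 1.13 2.3  1.81 1.98 0.87] [-0.02  1.25  1.62] [ 0.5707 -0.2925  0.1188]
side flange 94 [ 0.5624 -0.3021  0.0952] [0.0919 0.0955 0.0969]
handle 137
[{'location': [0.5544, -0.3043, 0.0975], 'score': 0.66}]
scene flange 32 [ 0.572  -0.2826  0.0946] [0.0917 0.0951 0.0966]
handle 215
[{'location': [0.5798, -0.286, 0.1055], 'score': 0.77}]
```

```bash
python3 -c "
from h import *
go(.570,-.292,.119,103.5);print(r.hand_in())"
```

```text
t 16.7 tcp [ 570.7 -292.5  118.8] jaw -76.5 tilt 0.0 F [-0.17  1.11  1.06] w 0.0239 j7 -1.01
 turn 0.0 shift [-0.2 -0.6  0.5] | down-first parts xy: [-0.  -0.6  0.5]
the job is handed in; nothing more can be done
None
```

I handed the job in at 16.7 s. The handle is against the bracket, and the arm is still holding the gauge upright with its tip pressed on the blue dot. The hand-in gives no verdict, so this rests on my own checks.

- **Teether:** I pushed the handle round with closed fingers until it stopped hard, at about 13 N sideways. The dot then measured about (568.5, −292) mm, within 1 mm of where it should be with the handle fully home.
- **Gauge:** I gripped it at 40 N and lifted it about 89 mm, clear of the stand. The tip is an estimated 2 mm from the dot's centre, and the tool's tilt from vertical was 0.0°.
- **Press:** The flange height puts the plunger about 8 mm in. The wrist force, corrected for the gauge's weight, gives about 2.5–3 N, or 6–7.5 mm. The two differ slightly and the force reading is noisy, but both are well inside the limits.
- **Less certain:** The networks' positions for the peg, handle and dot were unreliable, so I located them from colour and depth instead. At the end the plunger itself was mostly hidden, so I inferred how far it is in and did not see it. I did not measure the cup, jar or rattle again, but the arm never went near them.

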